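# Pin the turning dough board

### The arm

A 7-joint arm with a two-finger parallel gripper is mounted at the origin on the work surface. World frame = base frame: x ahead of the robot, y to its left, z up, the work surface at z = 0. Lengths are in m, angles in rad, forces in N, time in s.
With the tool pointing down it reaches from about 0.425 to 0.95 m from the base axis. Payload 16.7 kg.
Tool frame: the origin (TCP) lies at the very end of the fingers, on their centre line; the grasp point (between the pads) lies 19 mm behind it; x points along the fingers, y is the direction in which the jaws open and shut, and the axes are right-handed (so a half turn about x gives the same grasp; the last joint's range is limited). The gripper opens to 94 mm and grips with 3 to 60 N. Pads are 16 mm wide; open, the fingers measure 119 mm over their backs; the gripper's body (75 mm by 177 mm) begins 78 mm behind the grasp point.
Start: joints at [1.012, 0.426, 0.074, 1.606, -0.034, 1.111, -0.067], TCP at [0.269, -0.619, 0.181] pointing down, gripper open.
Joint ranges: [-2.85, 2.85], [-0.5, 2.14], [-1.23, 1.37], [0.21, 2.46], [-1.02, 4.16], [0.16, 2.05], [-2.73, 2.73]. Speed limits (rad/s): [1.89, 1.89, 2.39, 2.39, 3.01, 3.01, 3.01].

### API

Orientations are given as a rotation vector (axis times angle).
In Python, from rig import readout, imaging, r gives the robot as it stands.
- The arm moves only by the tool apply_moves, never from a script. Its argument "deltas" is a list of rows, each an object with "delta_pos": the shift along the tool's x, y, z in mm, a list of three; "twist": the turn about the tool's x in rad. In form: [{"delta_pos": [tx, ty, tz], "twist": twist}, ...]. A call has 1 to 5 rows; each row is the pose to reach, as a shift and turn from the pose commanded when the call began, along the tool's axes at that moment; what a row does not reach only later rows make up. A row lasts 1/12 s, in which the tool goes at most 41.7 mm and 7.16 degrees, less where a joint would pass 70% of its speed; a pose out of reach is approached as far as the arm can. A call with a gripper value outside its range is refused whole. "hand" is the finger opening in mm, from 0 to 94, set as the call begins (left out, the last holds). The fingers move at their own pace and stop on an object; the grip force is fixed at half the most. Time passes only in rows, so rows that repeat a pose let the fingers close. It gives the time, the measured TCP pose, the force and the opening at its end, in the units of the state.
- readout.sense(): the state, without advancing time (a new reading comes with each control period).
- imaging.grab_frame(name): name is "scene" or "top"; returns a dict with "color" (480x640x3 uint8, blue, green, red), "fov_y" (degrees; the focal length in pixels is half the picture's height over the tangent of half this angle, whatever the lens; pixels are square), "cx", "cy" (the principal point, pixels), "R" (3x3) and "t" (3): a world point X has camera coordinates R X + t. Camera axes: x right, y down, z forward; pixel columns grow to the right and rows downward; lengths in m; the calibration is good to about 2 mm. A picture is of the moment at which its call begins. There is no depth.
- r.sign_off(): hands the job in, once; it reports no verdict.
The state is a dict: "time_s": time; "joints": joint angles; "qvel": joint speeds; "joint_efforts": joint torques, N m; "eef_pos": TCP position; "eef_rot": TCP orientation; "force": force on the tool from outside, world axes, zero at the start; "wrist_torque": the same for the moment, N m; "finger_gap": opening from 0.0 (shut) to 1.0 (fully open).
Only numpy, scipy, OpenCV 4.12 (cv2) and the standard library are available. Lean on these libraries where they do the work, as an engineer would, in place of code of your own. Each camera call takes 0.05 s, during which the arm holds its last target.

### The job

Lock the round turning board so it cannot spin: take the square-headed beech pin out of its block and stand it in the hole near the board's rim before turning anything, then turn the board gently anticlockwise (seen from above) with the pin tip rubbing on the hidden disc underneath, until the tip drops into the one hole there, and press the pin fully home and let go. Never force it: keep what the pin bears on board and stand under 60 N, knocks included, and leave the two bowls and the plate rack where they stand.

Things in the scene. Friction and masses are not known exactly. Their poses are not given: they have to be found in the camera images.
- turntable: fixed round dark stand, 264 mm across, under the board and hidden by it from above. Origin: centre of its underside on the counter; the vertical turning axis passes through it. Inside is a fixed flat disc (top 32 mm above the counter) with ONE blind hole, 16.5 mm across, 26 mm deep, 1.5 mm chamfer, 98 mm from the axis, at an angle that no reading tells
- board: round light wood turning board, 300 mm across, 20 mm thick, its 20 mm wide rim raised 2 mm. Origin on the turning axis at its underside (34 mm above the counter; flat top at 54 mm); its x axis points to its hole. Drag about 0.2 N m (2 to 3 N at the hole); stays where left. Turn it anticlockwise (positive about z) 0.15 to 0.75 rad from its start to bring its hole over the hidden one
- board_hole (a point): centre of the mouth, on the board's flat top, of the vertical through hole near the rim, 16.5 mm across with a 1.5 mm chamfer, 98 mm from the turning axis; moves round with the board
- block: fixed dark wood block 70 x 70 x 55 mm high in which the pin stands at the start, in a central loose hole of 18 mm diameter, 48 mm deep; origin at the centre of its underside
- pin_head (a point): centre of the beech pin's square head, 26 x 26 mm and 50 mm tall (25 mm above and below this point), sides along this frame's x and y, z up along the pin. Below it a round shank, 14 mm across and 44 mm long, ends in a 4 mm long taper. About 60 g. At the start it stands in the block, the head resting on the block's top
- pin_tip (a point): lower end of the pin's shank, on its axis, 69 mm below the head's centre. With the tip on the hidden disc the head's underside stands 22 mm above the board; fully home it rests on the board, the tip 44 mm below the board's top
- bowl0: blue enamel bowl, 120 mm across, 60 mm high, loose; origin at the centre of its underside; leave alone
- bowl1: second such blue enamel bowl; leave alone
- rack: stainless steel plate rack, 270 x 130 mm, with three steel plates standing in it up to 170 mm high, loose; origin at the centre of its underside; leave alone
Things that resemble listed ones, but are neither listed nor needed, are in the scene too. What is meant by the part that bears pin_head is not grey, and is the smaller of those in its own colour.

How it is judged:
By the outcome, as a careful person would: the job done as asked, in the order asked, and still so for the second after the job is handed in, with the robot touching nothing.
It also fails if it takes over 66 s, if anything falls off the work surface, if the arm or the gripper's body presses on something with over 40 N, if the wrist force passes 120 N, or if a joint passes its speed limit or range.

## Working session

There is one attempt and no reset: what is moved stays moved. The work goes in short steps, Python scripts to look and compute and a tool call to move; the robot and the scene stay as the last step left them, time stands still between calls to the robot, and variables do not carry over. Pictures are saved under pics/ and viewed, and the job is handed in when it is done.

Besides the shell and the picture viewer there is one more tool, called after "Call:" by a JSON object that holds its "op" and its "data", one argument or row to a line. apply_moves: Moves the arm, as the interface text tells. Its arguments: {"type":"object","properties":{"deltas":{"type":"array","items":{"type":"object","properties":{"delta_pos":{"type":"array","items":{"type":"number"}},"twist":{"type":"number"}}}},"hand":{"type":"number"}},"required":["deltas"]}

```bash
mkdir -p pics; ls
python3 - <<'E'
from rig import readout, imaging, r
import cv2,json,numpy as np
s=readout.sense()
print({k:np.round(v,3).tolist() for k,v in s.items()})
for n in("scene","top"):
    f=imaging.grab_frame(n); cv2.imwrite(f"pics/{n}0.png",f["color"])
    print(n,f["fov_y"],f["cx"],f["cy"],np.round(f["R"],4).tolist(),np.round(f["t"],4).tolist(),[k for k in f])
E
```

```text
pics
{'time_s': 0.0, 'joints': [1.012, 0.427, 0.074, 1.607, -0.034, 1.111, -0.067], 'qvel': [-0.0, 0.002, -0.0, -0.001, -0.001, 0.001, 0.001], 'joint_efforts': [-0.001, -93.584, 3.666, -45.42, -0.049, 0.02, 0.0], 'eef_pos': [0.269, -0.619, 0.18], 'eef_rot': [1.996, 0.416, -1.997], 'force': [-0.36, -0.263, 0.204], 'wrist_torque': [-0.057, 0.033, -0.027], 'finger_gap': 1.002}
scene 48.46425200707612 323.3060598435703 234.18829783344827 [[-0.7926, 0.6095, -0.0199], [0.4014, 0.4968, -0.7694], [-0.459, -0.6178, -0.6384]] [0.4186, -0.1176, 1.497] ['color', 'fov_y', 'cx', 'cy', 'R', 't']
top 57.40901690557318 321.57195912107164 236.04151989865818 [[0.0063, -1.0, 0.0056], [-0.9939, -0.0069, -0.1101], [0.1101, -0.0049, -0.9939]] [-0.0582, 0.483, 0.9453] ['color', 'fov_y', 'cx', 'cy', 'R', 't']
```

View pics/scene0.png

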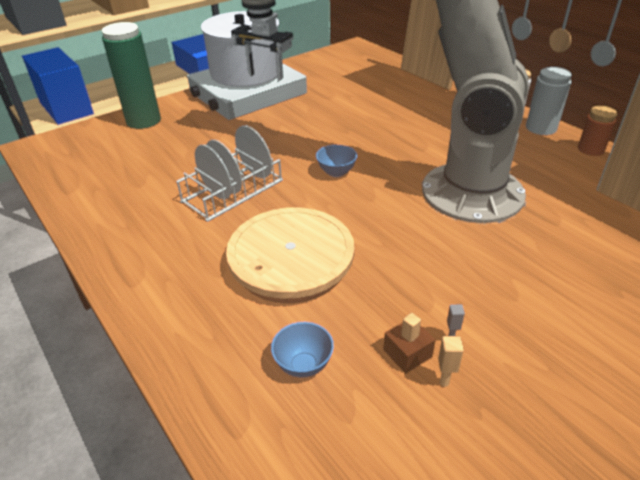

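View pics/top0.png

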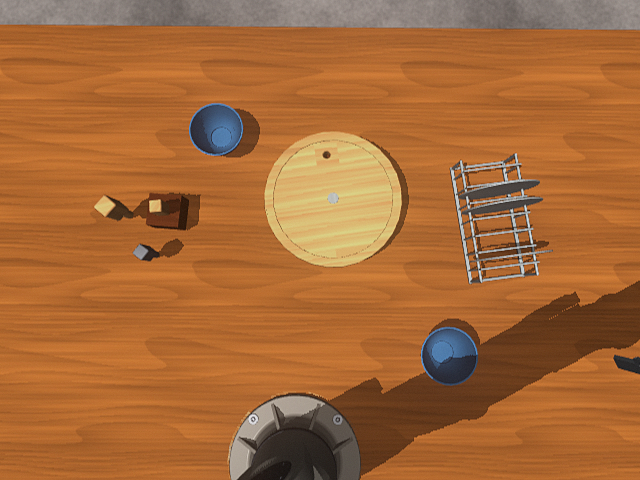

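Scene: the board is at top (333,198), its hole at (326,155). There are three pin-like things: beech in the block at (155,206), larger beech standing free at (108,206), and grey at (144,252). The one in the block fits: it is not grey and is the smaller of the two beech ones. I'll check that in an enlarged crop.

Run:
```python
import cv2,numpy as np
a=cv2.imread("pics/top0.png")[170:280,80:220]; b=cv2.imread("pics/scene0.png")[295:395,375:475]
c=cv2.imread("pics/top0.png")[125:275,255:410]
f=lambda i:cv2.resize(i,(400,int(400*i.shape[0]/i.shape[1])),interpolation=cv2.INTER_CUBIC)
a,b=f(a),f(b); h=max(a.shape[0],b.shape[0])
p=lambda i:cv2.copyMakeBorder(i,0,h-i.shape[0],0,0,0)
cv2.imwrite("pics/crop0.png",np.hstack([p(a),p(b)]))
```

```text
(no output)
```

View pics/crop0.png

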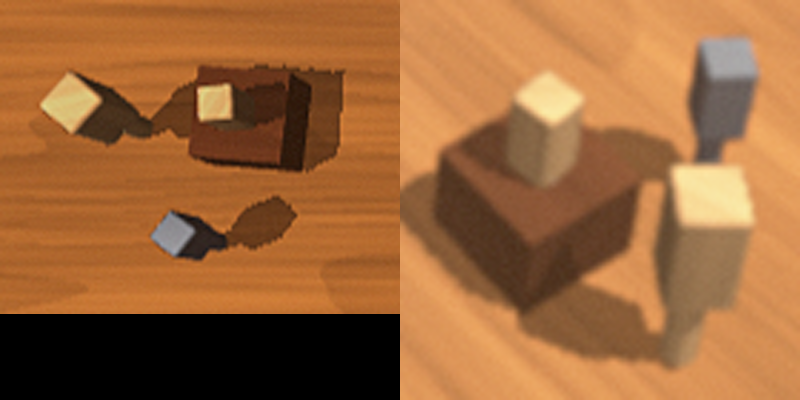

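The crop confirms it: the block's pin has a small beech head, and the free-standing beech one is clearly bigger. Now I'll measure.

```bash
cat > h.py <<'E'
import numpy as np,cv2
def K(f): 
    F=240/np.tan(np.radians(f["fov_y"]/2)); return F
def ray(f,u,v):
    F=K(f);d=np.array([(u-f["cx"])/F,(v-f["cy"])/F,1.]);R=np.array(f["R"]);t=np.array(f["t"])
    return -R.T@t, R.T@d
def onz(f,uv,z):
    c,d=ray(f,*uv); return c+d*(z-c[2])/d[2]
def proj(f,X):
    p=np.array(f["R"])@np.array(X)+np.array(f["t"]);F=K(f);return np.array([F*p[0]/p[2]+f["cx"],F*p[1]/p[2]+f["cy"]])
def tri(fa,ua,fb,ub):
    a,d=ray(fa,*ua);b,e=ray(fb,*ub)
    s=np.linalg.lstsq(np.c_[d,-e],b-a,rcond=None)[0];P=a+d*s[0];Q=b+e*s[1]
    return (P+Q)/2,np.linalg.norm(P-Q)
E
python3 - <<'E'
from h import *
from rig import imaging
import pickle
T=imaging.grab_frame("top");S=imaging.grab_frame("scene")
pickle.dump((T,S),open("f0.pkl","wb"))
def comps(img,lo,hi,box,nm,amin=20):
    x0,y0,x1,y1=box
    m=cv2.inRange(cv2.cvtColor(img,cv2.COLOR_BGR2HSV),lo,hi)[y0:y1,x0:x1]
    n,l,st,c=cv2.connectedComponentsWithStats(m)
    for i in range(1,n):
        if st[i,4]>amin:
            cn=max(cv2.findContours((l==i).astype(np.uint8),0,2)[0],key=cv2.contourArea)
            rr=cv2.minAreaRect(cn)
            print(nm,c[i]+[x0,y0],st[i,4],"rect",np.round(rr[0],1)+[x0,y0],np.round(rr[1],1),round(rr[2],1))
for im,b,n in((T["color"],(140,190,195,232),"top"),(S["color"],(380,305,440,375),"scene")):
    x0,y0,x1,y1=b
    print(n); 
    hs=cv2.cvtColor(im,cv2.COLOR_BGR2HSV)
    comps(im,(10,40,180),(30,180,255),b,"headtop")
    comps(im,(0,80,20),(15,255,125),b,"block")
print(cv2.cvtColor(T["color"],cv2.COLOR_BGR2HSV)[206,148:170].tolist())
print(cv2.cvtColor(S["color"],cv2.COLOR_BGR2HSV)[312:345:2,411].tolist())
print(cv2.cvtColor(T["color"],cv2.COLOR_BGR2HSV)[150:162:2,326].tolist(),cv2.cvtColor(T["color"],cv2.COLOR_BGR2HSV)[198,262:300:3].tolist())
print("head ~",onz(T,(155,206),.105),tri(T,(155,206),S,(412,322)))
print("hole",onz(T,(326.3,155),.054),tri(T,(326.3,155),S,(259,268)))
print("hub",onz(T,(333,198),.054),tri(T,(333,198),S,(291,246)))
for z in(.12,):print("big",onz(T,(108,206),z),"tri",tri(T,(107,206),S,(452,342)),"grey",tri(T,(142,251),S,(456,311)))
E
```

```text
top
headtop [154.625      205.50735294] 136 rect [154.5 205.5] [11. 11.] 90.0
block [170.20758235 211.17526414] 1609 rect [167. 211.] [36. 54.] 90.0
scene
headtop [408.42804154 316.06824926] 1348 rect [409.5 321.5] [33. 59.] 90.0
headtop [433.59925094 359.76404494] 267 rect [430. 357.] [34. 18.] 90.0
headtop [387.51724138 368.78325123] 203 rect [391.5 365. ] [23. 18.] 0.0
block [398.26206897 332.60689655] 145 rect [398.3 334.8] [17.5 13.7] 70.3
block [406.3989071 354.6568306] 915 rect [406.3 355.1] [50.3 35.8] 8.5
[[8, 216, 86], [16, 142, 197], [23, 113, 223], [20, 120, 219], [20, 122, 218], [21, 117, 218], [19, 122, 219], [18, 128, 219], [18, 132, 219], [17, 137, 217], [17, 134, 219], [20, 119, 225], [15, 142, 219], [14, 157, 115], [13, 163, 61], [15, 170, 60], [14, 173, 62], [15, 171, 64], [13, 154, 63], [13, 156, 62], [14, 166, 63], [12, 192, 65]]
[[15, 137, 227], [19, 100, 247], [20, 102, 247], [21, 100, 249], [22, 95, 250], [23, 88, 250], [18, 107, 240], [15, 123, 162], [15, 124, 140], [15, 123, 141], [16, 121, 147], [15, 122, 151], [15, 123, 156], [16, 123, 158], [15, 122, 159]
[... 222 characters left out ...]
], [18, 129, 219], [18, 132, 219], [19, 128, 219], [19, 126, 219], [19, 125, 219], [19, 124, 218], [19, 124, 220]]
head ~ [0.5343148  0.28718824 0.105     ] (array([0.53593375, 0.28966169, 0.09766212]), np.float64(0.0008804369255043904))
hole [ 0.65990553 -0.06416066  0.054     ] (array([ 0.66050566, -0.0640648 ,  0.05143736]), np.float64(0.0004261260300086942))
hub [ 0.5638717  -0.07923907  0.054     ] (array([ 0.56312993, -0.07865682,  0.05421774]), np.float64(0.0017833355584878996))
big [0.53095412 0.37593651 0.12      ] tri (array([0.53024212, 0.37852854, 0.1202918 ]), np.float64(0.0018963696231461677)) grey (array([0.44267281, 0.31658584, 0.08724598]), np.float64(0.0009919187278546796))
```

Run:
```python
from h import *
import pickle
T,S=pickle.load(open("f0.pkl","rb"))
def up(img,b,k=8):
    x0,y0,x1,y1=b
    return cv2.resize(img[y0:y1,x0:x1],None,fx=k,fy=k,interpolation=cv2.INTER_CUBIC)
def back(p,b,k=8): return (np.array(p)+.5)/k-.5+np.array(b[:2])
def seg(F,b,f,z,nm):
    m=f(cv2.cvtColor(up(F["color"],b),cv2.COLOR_BGR2HSV)).astype(np.uint8)
    cn=max(cv2.findContours(m,0,2)[0],key=cv2.contourArea)
    M=cv2.moments(cn); c=back((M["m10"]/M["m00"],M["m01"]/M["m00"]),b)
    P=np.array([onz(F,back(p[0],b),z)[:2] for p in cn])*1000
    M2=cv2.moments(P.astype(np.float32)); C=(M2["m10"]/M2["m00"],M2["m01"]/M2["m00"])
    rr=cv2.minAreaRect(P.astype(np.float32))
    print(nm,"px",c.round(1),"C",np.round(C,1),"rect",np.round(rr[0],1),np.round(rr[1],1),round(rr[2],1))
    return c,P
hT,P=seg(T,(143,193,172,222),lambda h:(h[...,2]>150)&(h[...,1]<185),.105,"headT")
hS,P=seg(S,(395,308,428,342),lambda h:(h[...,2]>200)&(h[...,1]<135),.105,"headS")
print(tri(T,hT,S,hS))
bT,P=seg(T,(318,147,335,163),lambda h:(h[...,2]<150),.053,"holeT")
bS,P=seg(S,(250,260,268,276),lambda h:(h[...,2]<190),.053,"holeS")
print(tri(T,bT,S,bS))
cT,P=seg(T,(255,120,412,275),lambda h:(h[...,2]>150)&(h[...,1]<160),.056,"boardT")
e=cv2.fitEllipse(P.astype(np.float32));print(e)
seg(T,(325,190,342,207),lambda h:(h[...,1]<80),.054,"hubT")
# rack, bowls
for u in ((216,130),(449,356)):print("bowl",onz(T,u,.06))
for u in ((452,168),(520,155),(540,272),(472,283)):print("rack",onz(T,u,.03))
```

```text
headT px [154.6 205.5] C [535.4 288. ] rect [535.5 288.1] [26.  24.9] 5.9
headS px [412.1 319.1] C [535.9 288.4] rect [535.8 289.5] [26.9 30. ] 4.6
(array([0.53557221, 0.28823759, 0.10437241]), np.float64(0.00011040933457853977))
holeT px [326.1 154.5] C [661.4 -63.6] rect [661.3 -63.8] [16.  16.1] 55.6
holeS px [258.8 267.3] C [660.3 -64.7] rect [660.5 -64.4] [ 8.8 11. ] 89.7
(array([ 0.6609273 , -0.06356899,  0.05424006]), np.float64(0.00015574758942693854))
boardT px [332.6 198.9] C [564.  -78.4] rect [564.2 -78.4] [298.8 299. ] 41.0
((564.008056640625, -78.39949035644531), (298.28497314453125, 299.2288818359375), 68.14439392089844)
hubT px [332.6 197.6] C [564.7 -78.4] rect [564.8 -78.5] [24.7 24.8] 47.8
bowl [0.7125895  0.17865011 0.06      ]
bowl [ 0.23024918 -0.32177365  0.06      ]
rack [ 0.63933319 -0.34793132  0.03      ]
rack [ 0.67066437 -0.50287489  0.03      ]
rack [ 0.40688107 -0.53539852  0.03      ]
rack [ 0.38189873 -0.38495349  0.03      ]
```

```bash
cat >> h.py <<'E'
from scipy.spatial.transform import Rotation as Ro
def go(P,jaw=None,s=None):
    "tool-axis shift (mm) and twist (rad) from the measured pose to world point P with jaw direction angle jaw (rad, mod pi)"
    from rig import readout
    s=s or readout.sense(); R=Ro.from_rotvec(s["eef_rot"]).as_matrix()
    d=R.T@(np.array(P)-np.array(s["eef_pos"]))*1000
    tw=0
    if jaw is not None:
        v=R.T@np.array([np.cos(jaw),np.sin(jaw),0]); tw=np.arctan2(v[2],v[1]); tw=(tw+np.pi/2)%np.pi-np.pi/2
    return d.round(1),round(float(tw),3)
def st():
    from rig import readout
    s=readout.sense();R=Ro.from_rotvec(s["eef_rot"]).as_matrix()
    print("t",round(s["time_s"],2),"p",np.round(np.array(s["eef_pos"])*1000,1),"F",np.round(s["force"],1),"gap",round(s["finger_gap"]*94,1),"q",np.round(s["joints"],2),"\nR",R.round(3).tolist())
E
python3 - <<'E'
from h import *
st()
print(go((.33,-.52,.32)),go((.48,-.2,.32)),go((.535,.288,.2),np.pi/2+.09),go((.535,.288,.2),.09))
E
```

```text
t 0.2 p [ 268.8 -618.8  180.5] F [0.2 1.2 0.8] gap 94.1 q [ 1.01  0.43  0.07  1.61 -0.03  1.11 -0.07] 
R [[-0.0, 0.398, -0.917], [0.001, -0.917, -0.398], [-1.0, -0.001, 0.0]]
(array([-139.5,  -66.4,  -95.5]), 0.0) (array([-139.3, -300.1, -360.6]), 0.0) (array([ -19. , -725.7, -605.5]), 0.32) (array([ -19. , -725.7, -605.5]), -1.251)
```

Call:
{"op": "apply_moves", "data": {
  "deltas": [
    {"delta_pos":[-40,0,0],"twist":0.06},
    {"delta_pos":[-75,-10,-15],"twist":0.12},
    {"delta_pos":[-100,-30,-40],"twist":0.2},
    {"delta_pos":[-110,-55,-70],"twist":0.26},
    {"delta_pos":[-115,-80,-100],"twist":0.32}
  ],
  "hand": 60
}}

```text
time_s: 0.62
eef_pos: [0.3293, -0.5055, 0.2979]
eef_rot: [2.179, 0.09, -2.175]
force: [1.1, -0.6, -0.1]
finger_gap: 0.684
```

Run:
```python
from h import *
st()
print(go((.47,-.25,.3)),go((.535,.288,.16),np.pi/2+.09))
```

```text
t 0.62 p [ 329.3 -505.5  297.9] F [ 1.1 -0.6 -0.1] gap 64.3 q [ 0.81  0.22  0.09  1.63 -0.02  1.29 -0.58] 
R [[0.002, 0.085, -0.996], [-0.002, -0.996, -0.085], [-1.0, 0.002, -0.001]]
(array([  -2.4, -242.6, -162. ]), 0.0) (array([ 136.5, -773.4, -272.3]), -0.005)
```

Call:
{"op": "apply_moves", "data": {
  "deltas": [
    {"delta_pos":[-3,-34,-22],"twist":0},
    {"delta_pos":[-3,-68,-44],"twist":0},
    {"delta_pos":[-3,-102,-66],"twist":0},
    {"delta_pos":[-3,-136,-88],"twist":0},
    {"delta_pos":[-3,-170,-110],"twist":0}
  ]
}}

```text
time_s: 1.03
eef_pos: [0.4235, -0.3248, 0.299]
eef_rot: [2.176, 0.097, -2.175]
force: [1.0, -0.8, -0.8]
finger_gap: 0.638
```

Call:
{"op": "apply_moves", "data": {
  "deltas": [
    {"delta_pos":[0,-40,-10],"twist":0},
    {"delta_pos":[0,-80,-20],"twist":0},
    {"delta_pos":[0,-120,-30],"twist":0},
    {"delta_pos":[0,-160,-40],"twist":0},
    {"delta_pos":[0,-200,-50],"twist":0}
  ]
}}

```text
time_s: 1.45
eef_pos: [0.4547, -0.1211, 0.299]
eef_rot: [2.176, 0.097, -2.175]
force: [1.2, 0.9, 0.3]
finger_gap: 0.642
```

Run:
```python
from h import *
st()
print(go((.535,.288,.16),np.pi/2+.09))
```

```text
t 1.45 p [ 454.7 -121.1  299. ] F [1.2 0.9 0.3] gap 60.4 q [ 0.37  0.   -0.25  1.87  0.    1.26 -1.36] 
R [[0.0, 0.09, -0.996], [-0.0, -0.996, -0.09], [-1.0, 0.0, -0.0]]
(array([ 138.9, -400.3, -116.6]), -0.0)
```

Call:
{"op": "apply_moves", "data": {
  "deltas": [
    {"delta_pos":[0,-39,-11],"twist":0},
    {"delta_pos":[0,-78,-22],"twist":0},
    {"delta_pos":[0,-117,-33],"twist":0},
    {"delta_pos":[0,-156,-44],"twist":0},
    {"delta_pos":[0,-195,-55],"twist":0}
  ]
}}

```text
time_s: 1.87
eef_pos: [0.4921, 0.078, 0.2991]
eef_rot: [2.176, 0.097, -2.175]
force: [2.3, -0.4, -0.5]
finger_gap: 0.641
```

Call:
{"op": "apply_moves", "data": {
  "deltas": [
    {"delta_pos":[0,-39,-11],"twist":0},
    {"delta_pos":[0,-78,-22],"twist":0},
    {"delta_pos":[0,-117,-33],"twist":0},
    {"delta_pos":[0,-156,-44],"twist":0},
    {"delta_pos":[0,-190,-55],"twist":0}
  ]
}}

```text
time_s: 2.28
eef_pos: [0.5297, 0.2729, 0.2989]
eef_rot: [2.175, 0.099, -2.175]
force: [0.2, -0.2, 0.1]
finger_gap: 0.639
```

Run:
```python
from h import *
from rig import imaging
st()
print(go((.5355,.2882,.14),np.pi/2+.09),go((.5355,.2882,.065)))
f=imaging.grab_frame("scene");cv2.imwrite("pics/s1.png",f["color"])
```

```text
t 2.28 p [529.7 272.9 298.9] F [ 0.2 -0.2  0.1] gap 60.1 q [-0.12  0.26 -0.57  1.61  0.14  1.31 -2.19] 
R [[-0.0, 0.09, -0.996], [0.0, -0.996, -0.09], [-1.0, -0.0, -0.0]]
(array([158.9, -14.6,  -7.1]), 0.0) (array([233.9, -14.6,  -7.1]), 0.0)
```

View pics/s1.png

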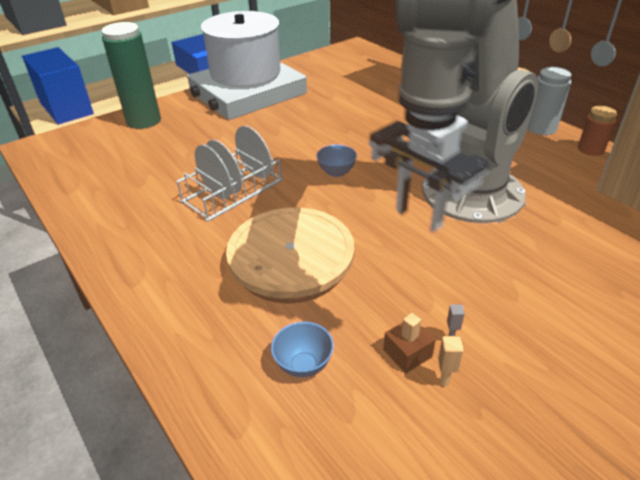

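Picture: gripper open, tips at (403,212) and (437,226), the block at (410,345), nothing disturbed. I'll check the TCP projection against it.

Run:
```python
from h import *
import pickle
T,S=pickle.load(open("f0.pkl","rb"))
print(proj(S,(.5305,.276,.299)),proj(S,(.5355,.288,.105)))
st();print(go((.5355,.2882,.065)))
```

```text
[419.15788691 235.6080932 ] [412.10899144 318.77262287]
t 2.33 p [529.3 279.2 298.3] F [-4.9  1.7 -3.3] gap 59.8 q [-0.12  0.27 -0.58  1.6   0.15  1.31 -2.2 ] 
R [[-0.001, 0.095, -0.995], [0.003, -0.995, -0.095], [-1.0, -0.003, 0.001]]
(array([233.3,  -7.6,  -7.2]), 0.0)
```

Call:
{"op": "apply_moves", "data": {
  "deltas": [
    {"delta_pos":[40,-5,-6],"twist":0},
    {"delta_pos":[80,-5,-6],"twist":0},
    {"delta_pos":[110,-5,-6],"twist":0},
    {"delta_pos":[110,-5,-6],"twist":0},
    {"delta_pos":[110,-5,-6],"twist":0}
  ],
  "hand": 60
}}

```text
time_s: 2.75
eef_pos: [0.535, 0.2755, 0.1885]
eef_rot: [2.172, 0.097, -2.178]
force: [0.6, 0.4, 0.4]
finger_gap: 0.637
```

Run:
```python
from h import *
from rig import imaging,readout
st()
s=readout.sense();R=Ro.from_rotvec(s["eef_rot"]).as_matrix();p=np.array(s["eef_pos"])
print(go((.5355,.2882,.065),np.pi/2+.09))
out=[]
for n in("scene","top"):
    f=imaging.grab_frame(n);im=f["color"].copy()
    c=proj(f,p).astype(int);x,y=max(c[0]-70,0),max(c[1]-70,0)
    big=cv2.resize(im[y:y+140,x:x+140],(390,390),interpolation=cv2.INTER_CUBIC);k=390/140
    for q in(p,p+R[:,1]*.03,p-R[:,1]*.03):
        u=proj(f,q);print(n,u.round(1));cv2.circle(big,(int((u[0]-x)*k),int((u[1]-y)*k)),4,(0,0,255),1)
    out.append(cv2.resize(big,(390,390)))
cv2.imwrite("pics/g1.png",np.hstack(out))
```

```text
t 2.75 p [535.  275.5 188.5] F [0.6 0.4 0.4] gap 59.9 q [-0.14  0.35 -0.56  1.74  0.2   1.11 -2.24] 
R [[-0.002, 0.09, -0.996], [-0.001, -0.996, -0.09], [-1.0, 0.001, 0.002]]
(array([123.5, -12.7,  -2. ]), -0.0)
scene [411.4 283.5]
scene [398.7 275.2]
scene [424.5 292.2]
top [144.6 197.7]
top [160.8 196.4]
top [128.5 199. ]
```

View pics/g1.png

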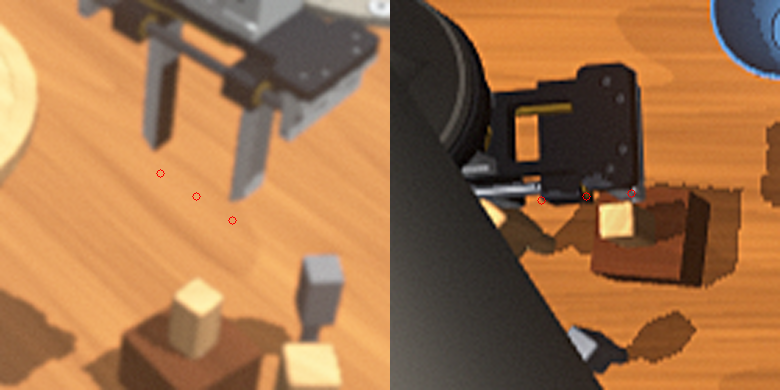

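The projected TCP lies about 8 px below the fingertips in the scene view, so I'll quantify that before going lower.

Run:
```python
from h import *
from rig import imaging,readout
s=readout.sense();R=Ro.from_rotvec(s["eef_rot"]).as_matrix();p=np.array(s["eef_pos"])
f=imaging.grab_frame("scene")
print("cam",ray(f,0,0)[0])
for q in((.5297,.2729,.299),(.5297,.2729,.334),p,p+[0,0,.019]):print(np.array(q).round(3),proj(f,q))
x,y=375,210
cv2.imwrite("pics/g2.png",cv2.resize(f["color"][y:y+100,x:x+130],None,fx=6,fy=6,interpolation=cv2.INTER_CUBIC))
```

```text
cam [1.06615238 0.72825989 0.87353562]
[0.53  0.273 0.299] [418.16489601 234.49477596]
[0.53  0.273 0.334] [420.16903212 218.03526924]
[0.536 0.276 0.191] [411.26865225 283.13988583]
[0.536 0.276 0.21 ] [412.1832831  275.52574073]
```

View pics/g2.png

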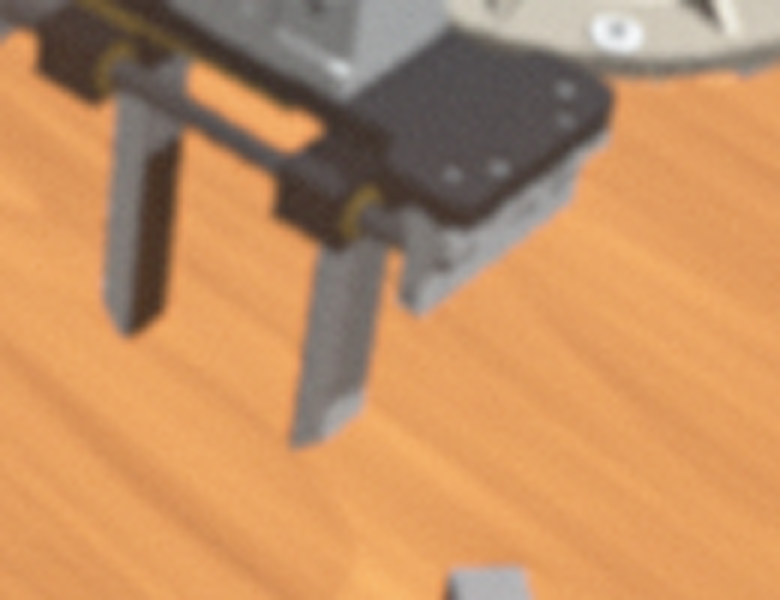

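Call:
{"op": "apply_moves", "data": {
  "deltas": [
    {"delta_pos":[0,-12.5,-1],"twist":0},
    {"delta_pos":[30,-12.5,-1],"twist":0},
    {"delta_pos":[60,-12.5,-1],"twist":0},
    {"delta_pos":[80,-12.5,-1],"twist":0},
    {"delta_pos":[80,-12.5,-1],"twist":0}
  ]
}}

```text
time_s: 3.32
eef_pos: [0.5341, 0.2881, 0.1065]
eef_rot: [2.171, 0.097, -2.178]
force: [-1.3, -0.7, -0.4]
finger_gap: 0.639
```

Run:
```python
from h import *
from rig import imaging,readout
st()
s=readout.sense();R=Ro.from_rotvec(s["eef_rot"]).as_matrix();p=np.array(s["eef_pos"])
f=imaging.grab_frame("scene")
for q in(p,p+[0,0,.019]):print(np.array(q).round(3),proj(f,q))
x,y=365,260
cv2.imwrite("pics/g3.png",cv2.resize(f["color"][y:y+100,x:x+130],None,fx=6,fy=6,interpolation=cv2.INTER_CUBIC))
```

```text
t 3.32 p [534.1 288.1 106.5] F [-1.3 -0.7 -0.4] gap 60.1 q [-0.18  0.44 -0.54  1.8   0.27  0.97 -2.31] 
R [[-0.003, 0.09, -0.996], [-0.001, -0.996, -0.09], [-1.0, 0.001, 0.003]]
[0.534 0.288 0.107] [412.73598098 317.92650095]
[0.534 0.288 0.126] [413.62447606 311.10366747]
```

View pics/g3.png

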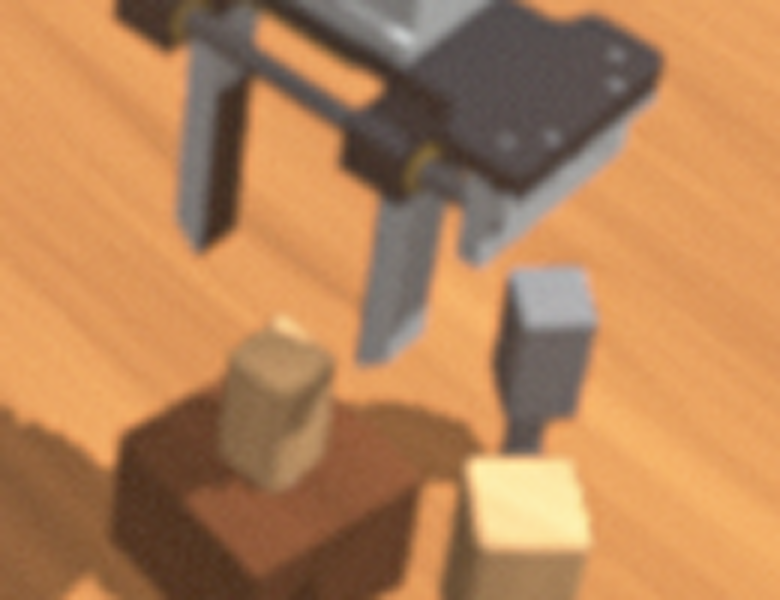

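Call:
{"op": "apply_moves", "data": {
  "deltas": [
    {"delta_pos":[15,0,-1],"twist":0},
    {"delta_pos":[28,0,-1],"twist":0},
    {"delta_pos":[36,0,-1],"twist":0},
    {"delta_pos":[38,0,-1],"twist":0},
    {"delta_pos":[38,0,-1],"twist":0}
  ]
}}

```text
time_s: 3.78
eef_pos: [0.5363, 0.2886, 0.0711]
eef_rot: [2.175, 0.098, -2.176]
force: [0.6, 0.5, 0.5]
finger_gap: 0.64
```

Run:
```python
from h import *
from rig import imaging,readout
st()
s=readout.sense();R=Ro.from_rotvec(s["eef_rot"]).as_matrix();p=np.array(s["eef_pos"])
f=imaging.grab_frame("scene")
for q in(p,p+[0,0,.019]):print(np.array(q).round(3),proj(f,q))
x,y=365,275
cv2.imwrite("pics/g4.png",cv2.resize(f["color"][y:y+100,x:x+130],None,fx=6,fy=6,interpolation=cv2.INTER_CUBIC))
```

```text
t 3.78 p [536.3 288.6  71.1] F [0.6 0.5 0.5] gap 60.1 q [-0.2   0.49 -0.52  1.83  0.3   0.91 -2.34] 
R [[-0.0, 0.09, -0.996], [-0.0, -0.996, -0.09], [-1.0, 0.0, 0.0]]
[0.536 0.289 0.071] [410.48201453 330.92613997]
[0.536 0.289 0.09 ] [411.32488486 324.40217372]
```

View pics/g4.png

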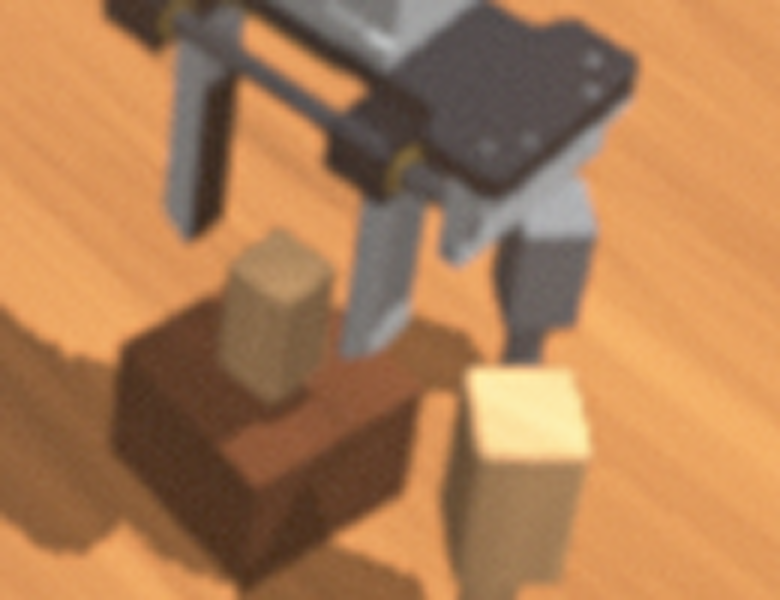

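Run:
```python
from h import *
import pickle
T,S=pickle.load(open("f0.pkl","rb"))
p=np.array((.5363,.2886,.071))
for dz in(0,.019):
  for sx in(.008,-.008):
    for sy in(-.03,.03): print(dz,sx,sy,((proj(S,p+[sx,sy,dz])-[365,275])*6).round(0))
```

```text
0 0.008 -0.03 [190. 292.]
0 0.008 0.03 [323. 406.]
0 -0.008 -0.03 [226. 268.]
0 -0.008 0.03 [359. 381.]
0.019 0.008 -0.03 [194. 252.]
0.019 0.008 0.03 [328. 367.]
0.019 -0.008 -0.03 [230. 229.]
0.019 -0.008 0.03 [365. 342.]
```

Both fingers look about 19 mm higher than the TCP reading, with x and y fitting, so this depth is safe either way. I'll go 8 mm lower and close.

Call:
{"op": "apply_moves", "data": {
  "deltas": [
    {"delta_pos":[4,0,0],"twist":0},
    {"delta_pos":[8,0,0],"twist":0},
    {"delta_pos":[8,0,0],"twist":0},
    {"delta_pos":[8,0,0],"twist":0}
  ],
  "hand": 36
}}

```text
time_s: 4.17
eef_pos: [0.5363, 0.2884, 0.0628]
eef_rot: [2.175, 0.098, -2.176]
force: [0.2, -0.6, -0.4]
finger_gap: 0.399
```

Run:
```python
from h import *
from rig import imaging,readout
st()
fs=[imaging.grab_frame(n)["color"] for n in("scene","top")]
a=cv2.resize(fs[0][275:375,365:465],(390,390),interpolation=cv2.INTER_CUBIC)
b=cv2.resize(fs[1][160:260,110:210],(390,390),interpolation=cv2.INTER_CUBIC)
cv2.imwrite("pics/g5.png",np.hstack([a,b]))
```

```text
t 4.17 p [536.3 288.4  62.8] F [ 0.2 -0.6 -0.4] gap 37.5 q [-0.2   0.5  -0.52  1.83  0.31  0.89 -2.34] 
R [[-0.0, 0.09, -0.996], [-0.0, -0.996, -0.09], [-1.0, 0.0, 0.0]]
```

View pics/g5.png

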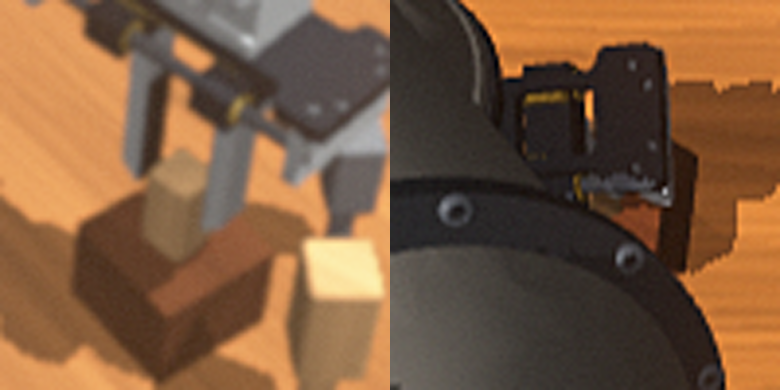

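Call:
{"op": "apply_moves", "data": {
  "deltas": [
    {"delta_pos":[0,0,0],"twist":0},
    {"delta_pos":[0,0,0],"twist":0},
    {"delta_pos":[0,0,0],"twist":0}
  ],
  "hand": 20
}}

```text
time_s: 4.52
eef_pos: [0.5365, 0.2885, 0.0631]
eef_rot: [2.176, 0.098, -2.175]
force: [-0.0, 0.8, 1.2]
finger_gap: 0.27
```

Run:
```python
from h import *
from rig import imaging,readout
st()
fs=[imaging.grab_frame(n)["color"] for n in("scene",)]
x,y=365,275
cv2.imwrite("pics/g6.png",cv2.resize(fs[0][y:y+100,x:x+130],None,fx=6,fy=6,interpolation=cv2.INTER_CUBIC))
```

```text
t 4.52 p [536.5 288.5  63.1] F [-0.   0.8  1.2] gap 25.4 q [-0.2   0.5  -0.52  1.83  0.31  0.89 -2.34] 
R [[0.0, 0.09, -0.996], [0.0, -0.996, -0.09], [-1.0, -0.0, -0.0]]
```

View pics/g6.png

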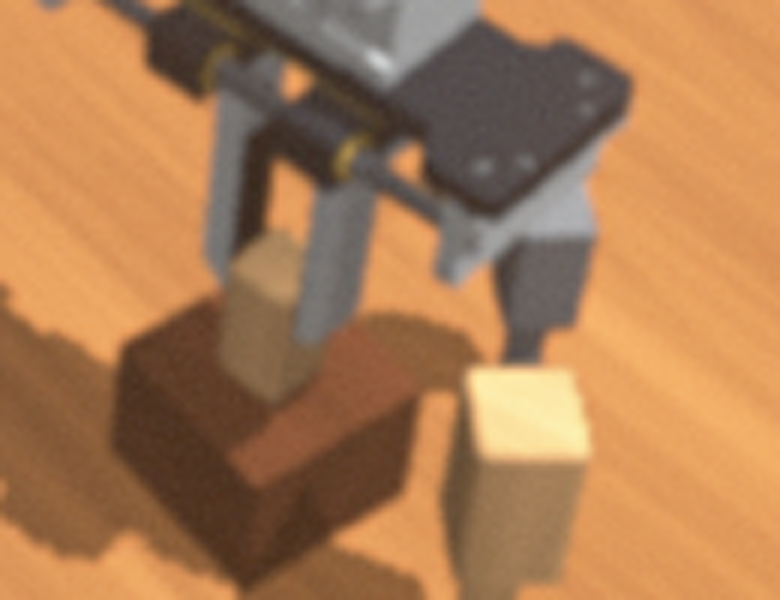

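Gripped: opening 25.4 mm against a 26 mm head, and the head hasn't shifted. Finger tips are at about crop (300,340), well on the head. Lifting.

Call:
{"op": "apply_moves", "data": {
  "deltas": [
    {"delta_pos":[-10,0,0],"twist":0},
    {"delta_pos":[-30,0,0],"twist":0},
    {"delta_pos":[-60,0,0],"twist":0},
    {"delta_pos":[-90,0,0],"twist":0},
    {"delta_pos":[-100,0,0],"twist":0}
  ]
}}

```text
time_s: 4.98
eef_pos: [0.5377, 0.2897, 0.1678]
eef_rot: [2.181, 0.1, -2.172]
force: [-0.1, -0.6, -0.5]
finger_gap: 0.274
```

Run:
```python
from h import *
from rig import imaging
st()
print(go((.6615,-.0636,.165),np.pi/2+.09))
f=imaging.grab_frame("scene")["color"];cv2.imwrite("pics/s7.png",f)
```

```text
t 4.98 p [537.7 289.7 167.8] F [-0.1 -0.6 -0.5] gap 25.7 q [-0.16  0.38 -0.56  1.74  0.23  1.07 -2.28] 
R [[0.004, 0.09, -0.996], [0.002, -0.996, -0.09], [-1.0, -0.002, -0.004]]
(array([  2.5, 363. , -91.6]), -0.0)
```

View pics/s7.png

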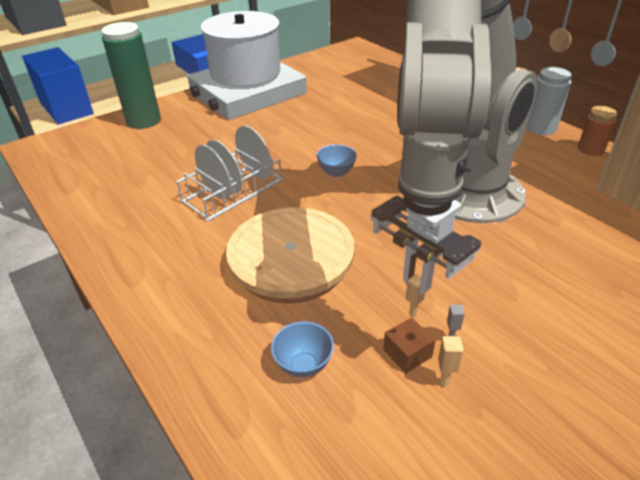

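The pin is out of the block (head at (414,290), tip at (415,313)) and hangs straight. Carrying it over to the hole.

Call:
{"op": "apply_moves", "data": {
  "deltas": [
    {"delta_pos":[0,30,-8],"twist":0},
    {"delta_pos":[0,68,-17],"twist":0},
    {"delta_pos":[0,106,-27],"twist":0},
    {"delta_pos":[0,144,-36],"twist":0},
    {"delta_pos":[0,182,-46],"twist":0}
  ]
}}

```text
time_s: 5.45
eef_pos: [0.5984, 0.1094, 0.1626]
eef_rot: [2.175, 0.098, -2.176]
force: [0.7, 0.9, -1.1]
finger_gap: 0.273
```

Call:
{"op": "apply_moves", "data": {
  "deltas": [
    {"delta_pos":[2,38,-10],"twist":0},
    {"delta_pos":[2,76,-19],"twist":0},
    {"delta_pos":[2,114,-29],"twist":0},
    {"delta_pos":[2,146,-37],"twist":0},
    {"delta_pos":[2,165,-42],"twist":0}
  ]
}}

```text
time_s: 5.87
eef_pos: [0.6554, -0.0542, 0.1601]
eef_rot: [2.176, 0.092, -2.178]
force: [-1.0, -0.6, -0.7]
finger_gap: 0.277
```

Run:
```python
from h import *
from rig import imaging,readout
st()
print(go((.6615,-.0636,.165),np.pi/2+.09))
```

```text
t 5.87 p [655.4 -54.2 160.1] F [-1.  -0.6 -0.7] gap 26.1 q [ 0.3   0.45 -0.43  1.64  0.21  1.09 -1.67] 
R [[-0.001, 0.086, -0.996], [-0.001, -0.996, -0.086], [-1.0, 0.001, 0.001]]
(array([-4.9,  9.9, -5.3]), -0.004)
```

Call:
{"op": "apply_moves", "data": {
  "deltas": [
    {"delta_pos":[5,7,-4],"twist":0},
    {"delta_pos":[20,9.5,-5.5],"twist":0},
    {"delta_pos":[32,9.5,-5.5],"twist":0},
    {"delta_pos":[36,9.5,-5.5],"twist":0},
    {"delta_pos":[36,9.5,-5.5],"twist":0}
  ]
}}

```text
time_s: 6.28
eef_pos: [0.66, -0.0563, 0.1227]
eef_rot: [2.171, 0.101, -2.178]
force: [0.2, 0.8, -0.6]
finger_gap: 0.274
```

Run:
```python
from h import *
from rig import imaging,readout
st()
s=readout.sense();p=np.array(s["eef_pos"])
out=[]
for n in("scene","top"):
    f=imaging.grab_frame(n);cv2.imwrite(f"pics/h_{n}.png",f["color"])
    tip=p-[.0005,0,.052]
    print(n,"tip",proj(f,tip),"hole",proj(f,(.661,-.0636,.054)),"headc",proj(f,tip+[0,0,.069]))
    c=proj(f,(.661,-.0636,.07)).astype(int);x,y=c-40
    out.append(cv2.resize(f["color"][y:y+80,x:x+80],(390,390),interpolation=cv2.INTER_CUBIC));print(x,y)
cv2.imwrite("pics/h1.png",np.hstack(out))
```

```text
t 6.28 p [660.  -56.3 122.7] F [ 0.2  0.8 -0.6] gap 25.7 q [ 0.3   0.49 -0.42  1.66  0.23  1.04 -1.67] 
R [[-0.003, 0.092, -0.996], [0.001, -0.996, -0.092], [-1.0, -0.001, 0.003]]
scene tip [260.31920433 263.32594809] hole [258.71990759 267.35682522] headc [257.24209985 239.61676424]
218 222
top tip [322.80560916 152.89388895] hole [326.04786199 154.51395924] headc [323.0958468  142.62273881]
286 112
```

View pics/h1.png

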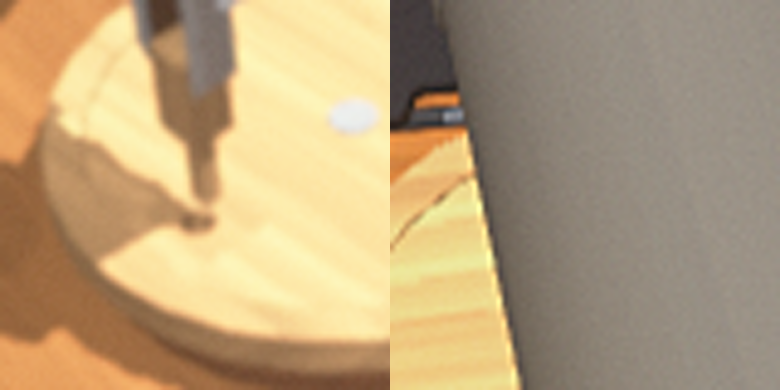

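The pin tip shows at scene (260.1,263.6) and my tip model predicts (260.3,263.3), so they agree. The hole is at (258.7,267.3). Top view is blocked by the arm. Now the remaining offset.

Run:
```python
from h import *
st();print(go((.6615,-.0636,.112),np.pi/2+.09))
```

```text
t 6.38 p [661.2 -56.8 124.7] F [-0.1  0.3 -0.7] gap 26.0 q [ 0.3   0.49 -0.42  1.66  0.23  1.04 -1.67] 
R [[-0.001, 0.091, -0.996], [0.0, -0.996, -0.091], [-1.0, -0.001, 0.001]]
(array([12.7,  6.8,  0.3]), 0.002)
```

Call:
{"op": "apply_moves", "data": {
  "deltas": [
    {"delta_pos":[0,4,0],"twist":0},
    {"delta_pos":[6,7,0],"twist":0},
    {"delta_pos":[12,7,0],"twist":0},
    {"delta_pos":[12,7,0],"twist":0}
  ]
}}

```text
time_s: 6.72
eef_pos: [0.6614, -0.0657, 0.1116]
eef_rot: [2.174, 0.097, -2.177]
force: [-0.9, -0.1, -0.7]
finger_gap: 0.278
```

Run:
```python
from h import *
from rig import imaging,readout
P=[]
f=imaging.grab_frame("scene")
for i in range(2): 
    st(); P.append(readout.sense()["eef_pos"]); f=imaging.grab_frame("scene")
p=np.mean(P,0);print(p,go((.6610,-.0636,.112),np.pi/2+.09))
tip=p-[0,0,.052];print("tip",proj(f,tip),"hole",proj(f,(.661,-.0636,.054)))
c=proj(f,(.661,-.0636,.06)).astype(int);x,y=c-30
cv2.imwrite("pics/h2.png",cv2.resize(f["color"][y:y+60,x:x+60],(480,480),interpolation=cv2.INTER_CUBIC));print(x,y)
```

```text
t 6.77 p [661.6 -65.4 112.1] F [-0.2 -0.4 -0.6] gap 25.6 q [ 0.31  0.51 -0.42  1.67  0.23  1.02 -1.67] 
R [[-0.001, 0.089, -0.996], [0.0, -0.996, -0.089], [-1.0, -0.0, 0.001]]
t 6.82 p [661.9 -65.2 112.5] F [-1.2  0.2 -0.8] gap 26.0 q [ 0.31  0.51 -0.42  1.67  0.23  1.02 -1.67] 
R [[-0.001, 0.09, -0.996], [0.0, -0.996, -0.09], [-1.0, -0.0, 0.001]]
[ 0.66171456 -0.06528884  0.11228665] (array([ 0.9, -1.6,  1. ]), -0.0)
tip [257.77388224 265.04372868] hole [258.71990759 267.35682522]
228 235
```

View pics/h2.png

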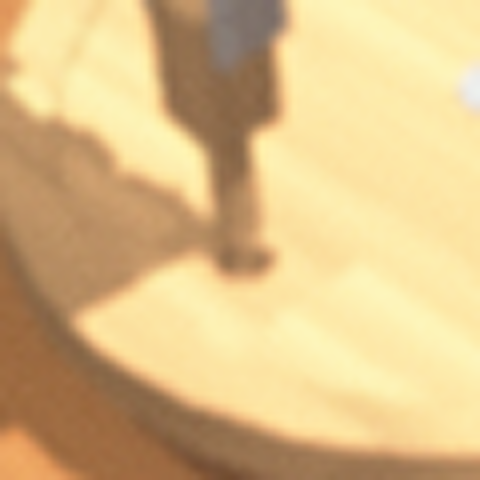

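Call:
{"op": "apply_moves", "data": {
  "deltas": [
    {"delta_pos":[2,-1.5,0.3],"twist":0},
    {"delta_pos":[5,-1.5,0.3],"twist":0},
    {"delta_pos":[8,-1.5,0.3],"twist":0},
    {"delta_pos":[10,-1.5,0.3],"twist":0}
  ]
}}

```text
time_s: 7.2
eef_pos: [0.6615, -0.0637, 0.1024]
eef_rot: [2.175, 0.098, -2.176]
force: [-0.7, 0.6, -0.8]
finger_gap: 0.271
```

Call:
{"op": "apply_moves", "data": {
  "deltas": [
    {"delta_pos":[2,0,0],"twist":0},
    {"delta_pos":[4,0,0],"twist":0},
    {"delta_pos":[6,0,0],"twist":0}
  ]
}}

```text
time_s: 7.45
eef_pos: [0.6617, -0.0637, 0.0967]
eef_rot: [2.175, 0.098, -2.176]
force: [0.5, 0.1, -0.5]
finger_gap: 0.277
```

Run:
```python
from h import *
from rig import imaging,readout
st()
f=imaging.grab_frame("scene")
x,y=228,235
cv2.imwrite("pics/h3.png",cv2.resize(f["color"][y:y+60,x:x+60],(480,480),interpolation=cv2.INTER_CUBIC))
```

```text
t 7.45 p [661.7 -63.7  96.7] F [ 0.5  0.1 -0.5] gap 26.0 q [ 0.3   0.52 -0.41  1.68  0.24  0.99 -1.68] 
R [[-0.0, 0.09, -0.996], [0.0, -0.996, -0.09], [-1.0, -0.0, 0.0]]
```

View pics/h3.png

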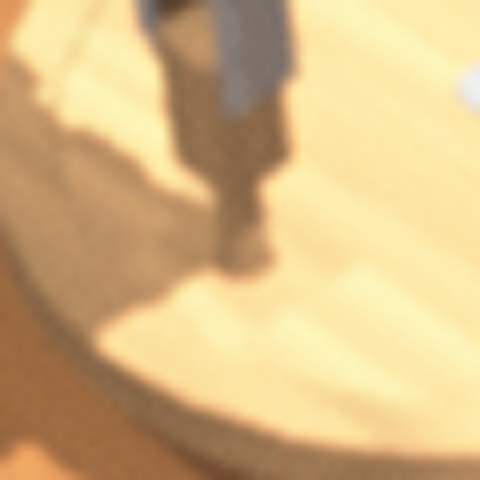

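The tip is entering the hole (crop (243,262)) with no force. Going down to the disc.

Call:
{"op": "apply_moves", "data": {
  "deltas": [
    {"delta_pos":[3,0,0],"twist":0},
    {"delta_pos":[6,0,0],"twist":0},
    {"delta_pos":[8,0,0],"twist":0},
    {"delta_pos":[9.5,0,0],"twist":0}
  ]
}}

```text
time_s: 7.83
eef_pos: [0.6615, -0.0638, 0.087]
eef_rot: [2.175, 0.098, -2.176]
force: [-0.2, 0.3, -0.0]
finger_gap: 0.274
```

Call:
{"op": "apply_moves", "data": {
  "deltas": [
    {"delta_pos":[1,0,0],"twist":0},
    {"delta_pos":[2,0,0],"twist":0},
    {"delta_pos":[2,0,0],"twist":0}
  ]
}}

```text
time_s: 8.08
eef_pos: [0.6616, -0.0637, 0.0852]
eef_rot: [2.175, 0.098, -2.176]
force: [0.7, -0.0, 0.1]
finger_gap: 0.274
```

Call:
{"op": "apply_moves", "data": {
  "deltas": [
    {"delta_pos":[0.5,0,0],"twist":0},
    {"delta_pos":[1,0,0],"twist":0},
    {"delta_pos":[1,0,0],"twist":0}
  ]
}}

```text
time_s: 8.33
eef_pos: [0.6617, -0.0638, 0.0844]
eef_rot: [2.176, 0.098, -2.175]
force: [-0.2, 0.3, 0.4]
finger_gap: 0.274
```

Call:
{"op": "apply_moves", "data": {
  "deltas": [
    {"delta_pos":[0.5,0,0],"twist":0},
    {"delta_pos":[1,0,0],"twist":0},
    {"delta_pos":[1,0,0],"twist":0}
  ]
}}

```text
time_s: 8.58
eef_pos: [0.662, -0.0637, 0.0839]
eef_rot: [2.176, 0.098, -2.175]
force: [-0.9, -0.1, 5.4]
finger_gap: 0.276
```

Contact at TCP z = 0.0839 (predicted 0.084) with 5 N. Next, a table of arc steps in tool axes.

Run:
```python
from h import *
st()
C=np.array([564.2,-78.4]);h=np.array([661.,-63.6]);th0=np.arctan2(*(h-C)[::-1]);print(th0,np.linalg.norm(h-C))
Y=np.array([.09,-.996]);Z=np.array([-.996,-.09])
pt=lambda d:98*np.array([np.cos(th0+d),np.sin(th0+d)])
for d in np.arange(0,.8,.03):
    w=pt(d)-pt(0); e=pt(d+.03)-pt(d)
    print(round(d,2),"cum tool yz",(w@Y).round(2),(w@Z).round(2)," next step",(e@Y).round(2),(e@Z).round(2), "tcp",(np.array([661.7,-63.7])+w).round(1))
```

```text
t 8.58 p [662.  -63.7  83.9] F [-0.9 -0.1  5.4] gap 25.9 q [ 0.3   0.53 -0.41  1.69  0.25  0.97 -1.68] 
R [[0.001, 0.09, -0.996], [-0.0, -0.996, -0.09], [-1.0, 0.0, -0.001]]
0.15171765164620366 97.92486915998403
0.0 cum tool yz 0.0 0.0  next step -2.93 0.22 tcp [661.7 -63.7]
0.03 cum tool yz -2.93 0.22  next step -2.92 0.31 tcp [661.2 -60.8]
0.06 cum tool yz -5.85 0.54  next step -2.91 0.4 tcp [660.6 -57.9]
0.09 cum tool yz -8.77 0.94  next step -2.9 0.49 tcp [660.  -55.1]
0.12 cum tool yz -11.67 1.43  next step -2.88 0.57 tcp [659.2 -52.2]
0.15 cum tool yz -14.55 2.0  next step -2.86 0.66 tcp [658.4 -49.4]
0.18 cum tool yz -17.42 2.66  next step -2.84 0.75 tcp [657.5 -46.6]
0.21 cum tool yz -20.26 3.41  next step -2.82 0.83 tcp [656.5 -43.8]
0.24 cum tool yz -23.08 4.24  next step -2.79 0.92 tcp [655.4 -41.1]
0.27 cum tool yz -25.87 5.15  next step -2.77 1.0 tcp [654.2 -38.4]
0.3 cum tool yz -28.64 6.15  next step -2.73 1.08 tcp [653.  -35.7]
0.33 cum tool yz -31.37 7.23  next step -2.7 1.16 tcp [651.7 -33.1]
0.36 cum tool yz -34.07 8.4  next step -2.66 1.24 tcp [650.3 -30.5]
0.39 c
[... 273 characters left out ...]
51 cum tool yz -46.99 15.39  next step -2.45 1.63 tcp [642.1 -18.3]
0.54 cum tool yz -49.43 17.02  next step -2.4 1.7 tcp [640.3 -16. ]
0.57 cum tool yz -51.83 18.72  next step -2.35 1.77 tcp [638.4 -13.8]
0.6 cum tool yz -54.18 20.49  next step -2.29 1.84 tcp [636.4 -11.6]
0.63 cum tool yz -56.47 22.33  next step -2.24 1.91 tcp [634.4  -9.5]
0.66 cum tool yz -58.71 24.24  next step -2.18 1.98 tcp [632.3  -7.4]
0.69 cum tool yz -60.89 26.22  next step -2.12 2.04 tcp [630.1  -5.4]
0.72 cum tool yz -63.0 28.26  next step -2.06 2.1 tcp [627.9  -3.5]
0.75 cum tool yz -65.06 30.36  next step -1.99 2.16 tcp [625.6  -1.6]
0.78 cum tool yz -67.05 32.52  next step -1.93 2.22 tcp [6.233e+02 1.000e-01]
```

First stretch, 0.09 rad, short of the 0.15 minimum.

Call:
{"op": "apply_moves", "data": {
  "deltas": [
    {"delta_pos":[0.6,-1,0.1],"twist":0},
    {"delta_pos":[0.6,-2.9,0.2],"twist":0},
    {"delta_pos":[0.6,-4.4,0.4],"twist":0},
    {"delta_pos":[0.6,-5.85,0.55],"twist":0}
  ]
}}

```text
time_s: 8.92
eef_pos: [0.6616, -0.0598, 0.0839]
eef_rot: [2.177, 0.094, -2.173]
force: [0.5, -7.2, 7.6]
finger_gap: 0.274
```

Call:
{"op": "apply_moves", "data": {
  "deltas": [
    {"delta_pos":[0,-1.5,0.2],"twist":0},
    {"delta_pos":[0,-2.9,0.4],"twist":0},
    {"delta_pos":[0,-4.4,0.65],"twist":0},
    {"delta_pos":[0,-5.8,0.9],"twist":0}
  ]
}}

```text
time_s: 9.25
eef_pos: [0.6602, -0.0543, 0.0839]
eef_rot: [2.177, 0.094, -2.173]
force: [2.0, -6.0, 8.1]
finger_gap: 0.275
```

Call:
{"op": "apply_moves", "data": {
  "deltas": [
    {"delta_pos":[0.2,-1,0.2],"twist":0},
    {"delta_pos":[0.2,-2,0.4],"twist":0},
    {"delta_pos":[0.2,-2.9,0.6],"twist":0}
  ]
}}

```text
time_s: 9.5
eef_pos: [0.6595, -0.0516, 0.0838]
eef_rot: [2.178, 0.094, -2.172]
force: [0.6, -7.1, 9.1]
finger_gap: 0.275
```

Call:
{"op": "apply_moves", "data": {
  "deltas": [
    {"delta_pos":[0,-1,0.2],"twist":0},
    {"delta_pos":[0,-2,0.45],"twist":0},
    {"delta_pos":[0,-2.85,0.65],"twist":0}
  ]
}}

```text
time_s: 9.75
eef_pos: [0.6587, -0.0487, 0.0838]
eef_rot: [2.178, 0.094, -2.172]
force: [1.1, -8.0, 8.9]
finger_gap: 0.271
```

Call:
{"op": "apply_moves", "data": {
  "deltas": [
    {"delta_pos":[0,-1,0.2],"twist":0},
    {"delta_pos":[0,-2,0.5],"twist":0},
    {"delta_pos":[0,-2.85,0.75],"twist":0}
  ]
}}

```text
time_s: 10.0
eef_pos: [0.6577, -0.0459, 0.0838]
eef_rot: [2.178, 0.094, -2.172]
force: [2.1, -7.4, 8.4]
finger_gap: 0.277
```

Call:
{"op": "apply_moves", "data": {
  "deltas": [
    {"delta_pos":[0,-1,0.25],"twist":0},
    {"delta_pos":[0,-2,0.55],"twist":0},
    {"delta_pos":[0,-2.8,0.85],"twist":0}
  ]
}}

```text
time_s: 10.25
eef_pos: [0.6567, -0.0431, 0.0839]
eef_rot: [2.178, 0.094, -2.172]
force: [2.1, -6.5, 8.2]
finger_gap: 0.275
```

Call:
{"op": "apply_moves", "data": {
  "deltas": [
    {"delta_pos":[0,-1,0.3],"twist":0},
    {"delta_pos":[0,-2,0.6],"twist":0},
    {"delta_pos":[0,-2.8,0.9],"twist":0}
  ]
}}

```text
time_s: 10.5
eef_pos: [0.6555, -0.0404, 0.0838]
eef_rot: [2.178, 0.094, -2.172]
force: [1.4, -7.1, 9.7]
finger_gap: 0.277
```

Commanded 0.27 rad so far, still rubbing.

Call:
{"op": "apply_moves", "data": {
  "deltas": [
    {"delta_pos":[0,-1,0.3],"twist":0},
    {"delta_pos":[0,-1.9,0.65],"twist":0},
    {"delta_pos":[0,-2.75,1.0],"twist":0}
  ]
}}

```text
time_s: 10.75
eef_pos: [0.6543, -0.0377, 0.0839]
eef_rot: [2.178, 0.094, -2.172]
force: [2.1, -6.8, 7.8]
finger_gap: 0.273
```

Call:
{"op": "apply_moves", "data": {
  "deltas": [
    {"delta_pos":[0,-1,0.35],"twist":0},
    {"delta_pos":[0,-1.9,0.7],"twist":0},
    {"delta_pos":[0,-2.75,1.1],"twist":0}
  ]
}}

```text
time_s: 11.0
eef_pos: [0.653, -0.035, 0.0838]
eef_rot: [2.178, 0.094, -2.172]
force: [2.5, -7.2, 7.9]
finger_gap: 0.28
```

Call:
{"op": "apply_moves", "data": {
  "deltas": [
    {"delta_pos":[0,-0.9,0.4],"twist":0},
    {"delta_pos":[0,-1.8,0.75],"twist":0},
    {"delta_pos":[0,-2.7,1.15],"twist":0}
  ]
}}

```text
time_s: 11.25
eef_pos: [0.6516, -0.0323, 0.0837]
eef_rot: [2.178, 0.094, -2.172]
force: [2.4, -5.7, 7.2]
finger_gap: 0.27
```

Call:
{"op": "apply_moves", "data": {
  "deltas": [
    {"delta_pos":[0,-0.9,0.4],"twist":0},
    {"delta_pos":[0,-1.8,0.8],"twist":0},
    {"delta_pos":[0,-2.65,1.25],"twist":0}
  ]
}}

```text
time_s: 11.5
eef_pos: [0.6492, -0.0285, 0.0829]
eef_rot: [2.177, 0.097, -2.174]
force: [1.1, -2.4, 1.0]
finger_gap: 0.275
```

Drop found: z = 0.0829 and Fz fell from 8 N to 1 N. Holding sideways and easing down.

Call:
{"op": "apply_moves", "data": {
  "deltas": [
    {"delta_pos":[0.7,0,0],"twist":0},
    {"delta_pos":[1.4,0,0],"twist":0},
    {"delta_pos":[1.4,0,0],"twist":0}
  ]
}}

```text
time_s: 11.75
eef_pos: [0.6487, -0.0279, 0.0809]
eef_rot: [2.175, 0.098, -2.176]
force: [2.5, -1.6, 0.3]
finger_gap: 0.274
```

Call:
{"op": "apply_moves", "data": {
  "deltas": [
    {"delta_pos":[1,0,0],"twist":0},
    {"delta_pos":[2,0,0],"twist":0},
    {"delta_pos":[2,0,0],"twist":0}
  ]
}}

```text
time_s: 12.0
eef_pos: [0.6486, -0.0277, 0.0789]
eef_rot: [2.175, 0.098, -2.176]
force: [1.7, 0.5, -0.6]
finger_gap: 0.272
```

Call:
{"op": "apply_moves", "data": {
  "deltas": [
    {"delta_pos":[1,0,0],"twist":0},
    {"delta_pos":[2,0,0],"twist":0},
    {"delta_pos":[2,0,0],"twist":0}
  ]
}}

```text
time_s: 12.25
eef_pos: [0.6486, -0.0277, 0.077]
eef_rot: [2.175, 0.098, -2.176]
force: [1.6, 0.4, -0.8]
finger_gap: 0.275
```

Call:
{"op": "apply_moves", "data": {
  "deltas": [
    {"delta_pos":[1,0,0],"twist":0},
    {"delta_pos":[2,0,0],"twist":0},
    {"delta_pos":[3,0,0],"twist":0},
    {"delta_pos":[4,0,0],"twist":0},
    {"delta_pos":[5,0,0],"twist":0}
  ]
}}

```text
time_s: 12.67
eef_pos: [0.6488, -0.0278, 0.0722]
eef_rot: [2.176, 0.098, -2.175]
force: [0.5, 2.8, 2.7]
finger_gap: 0.275
```

Call:
{"op": "apply_moves", "data": {
  "deltas": [
    {"delta_pos":[1,0,0],"twist":0},
    {"delta_pos":[2,0,0],"twist":0},
    {"delta_pos":[3,0,0],"twist":0},
    {"delta_pos":[4,0,0],"twist":0},
    {"delta_pos":[5,0,0],"twist":0}
  ]
}}

```text
time_s: 13.08
eef_pos: [0.6488, -0.0278, 0.0672]
eef_rot: [2.176, 0.098, -2.175]
force: [-0.4, 5.4, 3.9]
finger_gap: 0.275
```

Call:
{"op": "apply_moves", "data": {
  "deltas": [
    {"delta_pos":[0.7,0,0],"twist":0},
    {"delta_pos":[1.4,0,0],"twist":0},
    {"delta_pos":[2,0,0],"twist":0}
  ]
}}

```text
time_s: 13.33
eef_pos: [0.6488, -0.0279, 0.0652]
eef_rot: [2.176, 0.098, -2.175]
force: [1.1, 4.1, 3.9]
finger_gap: 0.275
```

Call:
{"op": "apply_moves", "data": {
  "deltas": [
    {"delta_pos":[0.5,-0.5,0.2],"twist":0},
    {"delta_pos":[1.2,-0.5,0.2],"twist":0},
    {"delta_pos":[2,-0.5,0.2],"twist":0}
  ]
}}

```text
time_s: 13.58
eef_pos: [0.6486, -0.0277, 0.0632]
eef_rot: [2.176, 0.098, -2.175]
force: [0.8, 2.6, 2.0]
finger_gap: 0.275
```

Call:
{"op": "apply_moves", "data": {
  "deltas": [
    {"delta_pos":[0.5,0,0],"twist":0},
    {"delta_pos":[1,0,0],"twist":0},
    {"delta_pos":[1.5,0,0],"twist":0},
    {"delta_pos":[1.5,0,0],"twist":0}
  ]
}}

```text
time_s: 13.92
eef_pos: [0.6486, -0.0277, 0.062]
eef_rot: [2.176, 0.097, -2.175]
force: [1.2, 3.1, 6.2]
finger_gap: 0.273
```

Call:
{"op": "apply_moves", "data": {
  "deltas": [
    {"delta_pos":[0.5,0,0],"twist":0},
    {"delta_pos":[1,0,0],"twist":0},
    {"delta_pos":[1,0,0],"twist":0}
  ]
}}

```text
time_s: 14.17
eef_pos: [0.6488, -0.0277, 0.0619]
eef_rot: [2.176, 0.097, -2.175]
force: [-4.2, 1.4, 19.3]
finger_gap: 0.275
```

Run:
```python
from h import *
from rig import imaging
st()
f=imaging.grab_frame("scene")
c=proj(f,(.648,-.028,.06)).astype(int);x,y=c-40;print(x,y)
cv2.imwrite("pics/k1.png",cv2.resize(f["color"][y:y+80,x:x+80],(480,480),interpolation=cv2.INTER_CUBIC))
```

```text
t 14.17 p [648.8 -27.7  61.9] F [-4.2  1.4 19.3] gap 25.9 q [ 0.25  0.54 -0.41  1.74  0.26  0.91 -1.75] 
R [[0.001, 0.09, -0.996], [-0.0, -0.996, -0.09], [-1.0, 0.0, -0.001]]
232 231
```

View pics/k1.png

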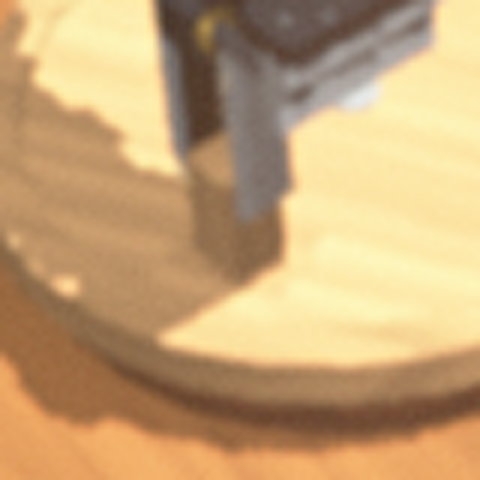

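The head sits on the board (crop (240,280)). There is a hard stop at z = 0.0619 as predicted, with 19 N. Easing the load, then opening.

Call:
{"op": "apply_moves", "data": {
  "deltas": [
    {"delta_pos":[-0.8,0,0],"twist":0},
    {"delta_pos":[-1.2,0,0],"twist":0}
  ]
}}

```text
time_s: 14.38
eef_pos: [0.6485, -0.0277, 0.062]
eef_rot: [2.176, 0.097, -2.175]
force: [2.3, 3.5, -0.4]
finger_gap: 0.273
```

Call:
{"op": "apply_moves", "data": {
  "deltas": [
    {"delta_pos":[0,0,0],"twist":0},
    {"delta_pos":[0,0,0],"twist":0},
    {"delta_pos":[0,0,0],"twist":0},
    {"delta_pos":[0,0,0],"twist":0},
    {"delta_pos":[0,0,0],"twist":0}
  ],
  "hand": 50
}}

```text
time_s: 14.8
eef_pos: [0.6483, -0.0279, 0.0617]
eef_rot: [2.175, 0.097, -2.176]
force: [-0.1, -0.4, 0.3]
finger_gap: 0.528
```

Call:
{"op": "apply_moves", "data": {
  "deltas": [
    {"delta_pos":[-10,0,0],"twist":0},
    {"delta_pos":[-35,0,0],"twist":0},
    {"delta_pos":[-75,0,0],"twist":0},
    {"delta_pos":[-115,0,0],"twist":0},
    {"delta_pos":[-150,0,0],"twist":0}
  ]
}}

```text
time_s: 15.22
eef_pos: [0.6485, -0.0274, 0.2152]
eef_rot: [2.177, 0.098, -2.174]
force: [1.3, 1.3, 0.6]
finger_gap: 0.527
```

Run:
```python
from h import *
from rig import imaging
st()
f=imaging.grab_frame("scene");cv2.imwrite("pics/k2.png",f["color"])
```

```text
t 15.22 p [648.5 -27.4 215.2] F [1.3 1.3 0.6] gap 49.5 q [ 0.28  0.39 -0.45  1.61  0.18  1.18 -1.69] 
R [[0.001, 0.09, -0.996], [0.0, -0.996, -0.09], [-1.0, -0.0, -0.001]]
```

View pics/k2.png

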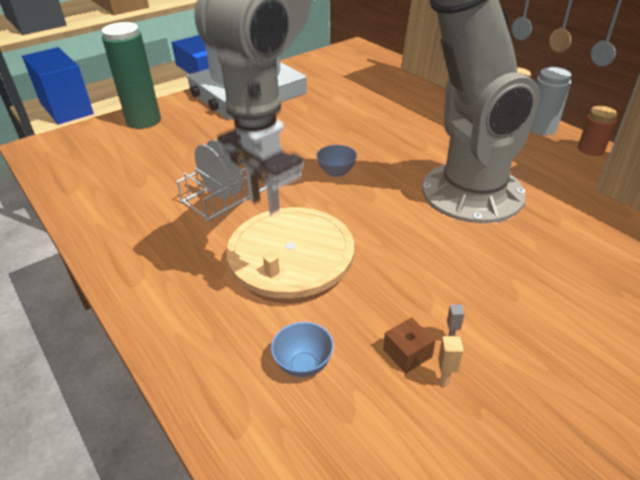

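The pin head sits at (271,265) on the board. The bowls, rack and block are where they were. I'll move the arm aside for a two-view check.

Call:
{"op": "apply_moves", "data": {
  "deltas": [
    {"delta_pos":[0,-40,0],"twist":0},
    {"delta_pos":[0,-80,10],"twist":0},
    {"delta_pos":[0,-120,30],"twist":0},
    {"delta_pos":[0,-160,50],"twist":0},
    {"delta_pos":[0,-200,70],"twist":0}
  ]
}}

```text
time_s: 15.68
eef_pos: [0.5644, 0.159, 0.2126]
eef_rot: [2.176, 0.098, -2.175]
force: [0.7, 0.9, 1.0]
finger_gap: 0.532
```

Call:
{"op": "apply_moves", "data": {
  "deltas": [
    {"delta_pos":[0,-20,0],"twist":0},
    {"delta_pos":[0,-20,0],"twist":0},
    {"delta_pos":[0,-20,0],"twist":0}
  ]
}}

```text
time_s: 15.93
eef_pos: [0.5636, 0.1785, 0.2127]
eef_rot: [2.175, 0.1, -2.173]
force: [0.6, -0.5, 0.6]
finger_gap: 0.534
```

Run:
```python
from h import *
from rig import imaging
import pickle
T0,S0=pickle.load(open("f0.pkl","rb"))
T=imaging.grab_frame("top");S=imaging.grab_frame("scene");st()
for z in(.104,.126):print(z,proj(T,(.648,-.0277,z)),proj(S,(.648,-.0277,z)))
a=cv2.resize(T["color"],(400,300));
x,y=proj(S,(.648,-.028,.09)).astype(int)-30
xt,yt=proj(T,(.648,-.028,.09)).astype(int)-30
print(x,y,xt,yt)
out=[cv2.resize(q,(380,380),interpolation=cv2.INTER_CUBIC) for q in(S["color"][y:y+60,x:x+60],T["color"][yt:yt+60,xt:xt+60])]
cv2.imwrite("pics/k3.png",np.hstack(out));cv2.imwrite("pics/k4.png",T["color"])
for b,n in(((185,95,265,165),"bowl0"),((415,320,485,392),"bowl1"),((445,148,560,290),"rack")):
    for I in(T0,T):
        m=I["color"][b[1]:b[3],b[0]:b[2]]; 
        if n!="rack": k=cv2.inRange(cv2.cvtColor(m,cv2.COLOR_BGR2HSV),(95,60,30),(125,255,255))
        else: k=cv2.inRange(cv2.cvtColor(m,cv2.COLOR_BGR2HSV),(0,0,60),(180,60,255))
        M=cv2.moments(k,True);print(n,round(M["m10"]/M["m00"],1),round(M["m01"]/M["m00"],1),M["m00"])
```

```text
t 16.03 p [564.3 176.3 212.2] F [ 0.1 -0.8  0. ] gap 49.5 q [ 0.03  0.31 -0.54  1.74  0.17  1.14 -2.05] 
R [[0.0, 0.088, -0.996], [-0.0, -0.996, -0.088], [-1.0, 0.0, -0.0]]
0.104 [309.17055306 153.37421434] [270.4741154  256.75987009]
0.126 [308.92742931 150.15599222] [269.61536099 249.09482368]
240 231 279 125
bowl0 33.3 33.2 1913.0
bowl0 33.8 28.4 1485.0
bowl1 33.9 33.8 2273.0
bowl1 31.2 33.2 1865.0
rack 51.3 65.5 3914.0
rack 51.6 64.6 3949.0
```

View pics/k3.png

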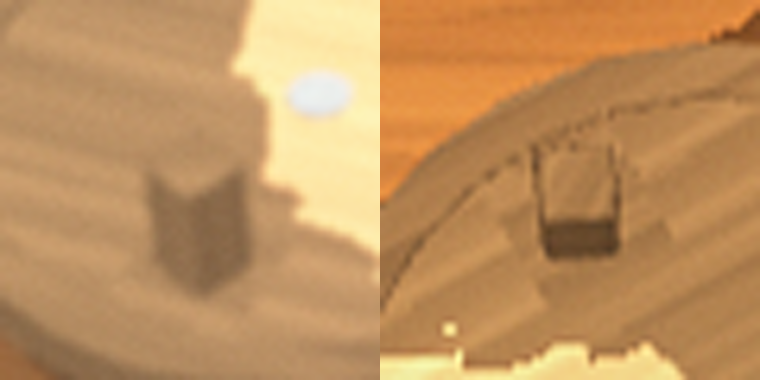

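View pics/k4.png

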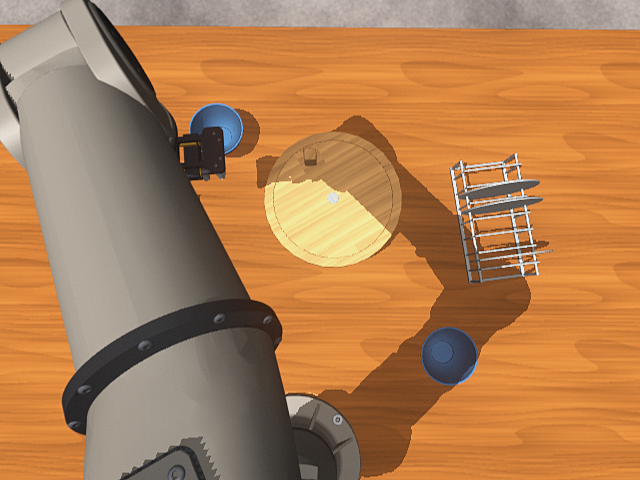

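Head top measures scene (271.3,257.8) and top (310.3,153.9). For fully home I predict (270.5,256.8) and (309.2,153.4); 22 mm higher would be about 8 px off in the scene view. Bowls and rack stand as before; the bowl mask numbers changed only because of the arm's shadow and cover.

```bash
python3 -c "
from rig import r
print(r.sign_off())"
```

```text
the job is handed in; nothing more can be done
None
```

The board is locked: the beech pin is fully home in the hidden hole, released, and the job is handed in at about 16 s of the 66 s allowed.

**What I did:** I took the smaller beech pin out of the block and stood it in the board hole before turning anything. With about 8 N on the tip I turned the board anticlockwise. The tip dropped after about 0.38 rad. I pressed the pin down to a hard stop, then let go and moved clear.

**Checks:**
- **Seating:** the head stopped 22.0 mm below its height on the disc, exactly as specified. After release, both cameras put it at the fully-home position within about 1.5 px.
- **Force:** the highest reading was about 19 N, at the final stop. Forces are read only at the end of each move, so a brief peak in between would not show.
- **Bowls and rack:** by eye in the last pictures, both bowls and the rack have not moved. The rack's mask agreed to within 1 px. The bowls' masks did not match the start because the arm's shadow and body covered parts of them.

**Disagreements:**
- **Fingertips:** in the scene camera the fingertips looked about 19 mm higher than the reported tool position. I did not explain it, but the pin tip's position and both contact heights matched the readings.
- **Not checked:** I did not try turning the board after release.

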